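# Load the drill-jig plate and close the keeper

### The job

Take the plate with two holes (the one whose width fits the guideway) out of the tray and slide it flat, either end first, under the lips of the drill jig's guideway until it is fully home against the end stop. Let go of it, then swing the keeper fully across behind the plate so that it cannot slide out. Leave the other two plates in the tray and do not shove or knock over the two gearboxes.

Things in the scene. Friction and masses are not known exactly. Their poses are not given: they have to be found in the camera images.
- jig_plate_center (a point): centre (half-way up) of the plate to load: aluminium, 130 x 44 x 14 mm, 0.25 kg or so, with two dark steel-ringed holes on its centre line (40 mm either side of the centre). Its own x is its length, y its width, z its thickness (both ends are alike). It starts flat on the tray's floor, underside 3 mm above the bench.
- wide_plate_center (a point): centre of a wider aluminium plate, 130 x 58 x 14 mm, with one large hole in the middle; does not fit; stays in the tray. Its own x is its length, y its width, z its thickness (both ends are alike). 
- narrow_plate_center (a point): centre of a narrower aluminium plate, 130 x 30 x 14 mm, with three small holes; too loose; stays in the tray. Its own x is its length, y its width, z its thickness (both ends are alike). 
- tray: shallow grey open tray, fixed to the bench, 200 mm (x) by 360 mm (y), walls 3 mm thick and 18 mm high, floor 3 mm thick; origin at the centre of its underside. The three plates lie side by side in it about 105 mm apart, roughly along its x, in any order.
- jig: drill-jig base, fixed to the bench; origin at the centre of its underside, x along the guideway from its open mouth (robot's side) to the end stop. Dark table 180 (x) x 150 (y) x 12 mm, its top 12 mm above the bench, bare from x = -90 to 0 mm except for the keeper: there the plate can be gripped by its sides. The end stop's face is at x = +75 mm.
- mouth (a point): middle of the guideway's mouth, x = +15 mm, y = 0 of the jig, on the table's top (12 mm above the bench). Slot 47 mm wide, 17 mm high: side rails from x = +15 to +75 mm, lips 7 mm thick on top (up to 36 mm above the bench; screw heads to 39), reaching inward to leave a 30 mm wide open strip. Flared lead-ins from x = +3 to +15 mm open to 55 mm.
- home (a point): fixed point of the jig where the plate's centre lies when the plate is fully home: x = +10 mm, y = 0, 19 mm above the bench. The plate then fills the slot from x = +15 to +75 mm, and its rear end is at x = -55 mm.
- keeper (a joint): keeper angle (rad). Flat steel bar, 64 mm long from its pivot, 10 mm wide, swinging level about a vertical pin; stays where left (friction 0.05 N m). 0 = hard stop, fully across: bar along the jig's -y, its face 2.5 mm behind the home plate's rear end. Growing values open it: 1.57 points along the jig's -x (to the robot), 2.7 is the outward limit. Starts at 2.0 to 2.6.
- keeper_pivot (a point): the keeper's pivot, at x = -62.5, y = +60 mm of the jig, 19 mm above the bench; boss 18 mm across, up to 27 mm above the bench
- keeper_knob (a point): middle of the keeper's upright round black knob, 12 mm in diameter, 50 mm from the pivot; the knob rises from 23 to 57 mm above the bench, this point is at 40 mm
- gearbox_left: planetary gearbox standing upright, about 77 x 77 x 133 mm, light metal with black foot and a shaft on top, a bystander; origin at the centre of its underside, behind the jig
- gearbox_mid: planetary gearbox standing upright, about 77 x 77 x 133 mm, light metal with black foot and a shaft on top, a bystander; origin at the centre of its underside, behind the tray
There are look-alikes about, which are no part of the job. What is shaped like the part that bears jig_plate_center but turquoise is not meant. Leave any red look-alike of the part that bears narrow_plate_center alone.

How it is judged:
By the outcome, as a careful person would: the job done as asked, in the order asked, and still so for the second after the job is handed in, with the robot touching nothing.
It also fails if it takes over 59 s, if anything falls off the work surface, if the arm or the gripper's body presses on something with over 40 N, if the wrist force passes 120 N, or if a joint passes its speed limit or range.

### The arm

A 6-joint arm with a two-finger parallel gripper is mounted at the origin on the work surface; the furniture and walls round the work are solid. World frame = base frame: x ahead of the robot, y to its left, z up, the work surface at z = 0. Lengths are in mm, angles in rad, forces in N, time in s.
With the tool pointing down it reaches from about 350 to 975 mm from the base axis. Payload 7.1 kg.
Tool frame: the origin (TCP) lies at the very end of the fingers, on their centre line; the grasp point (between the pads) lies 19 mm behind it; y points along the fingers, x is the direction in which the jaws open and shut, and the axes are right-handed (so a half turn about y gives the same grasp; the last joint's range is limited). The gripper opens to 88 mm and grips with 3 to 60 N. Pads are 20 mm wide; open, the fingers measure 115 mm over their backs; the gripper's body (75 mm by 178 mm) begins 61 mm behind the grasp point.
Start: joints at [1.226, 0.423, 1.63, -0, 1.089, -0.019], TCP at [200.01, 592.116, 222.675] pointing down, gripper open.
Joint ranges: [-3, 3], [-0.9, 2.11], [0.09, 2.58], [-1.31, 4.45], [0.11, 2.69], [-2.54, 2.54]. Speed limits (rad/s): [2.39, 2.39, 3.01, 3.14, 3.14, 3.14].

### API

Orientations are given as a rotation vector (axis times angle).
In Python, from workcell import ctrl gives the robot as it stands. The module is installed in compiled form; this text tells all that it offers.
- The arm moves only by the tool carry_out, never from a script. Its arguments are lists of equal length, an entry for each row: "delta_pos": the shift along the tool's x, y, z in cm, a list of three; "rotation": the turn, a rotation vector about the tool's x, y, z in rad, a list of three. In form: {"delta_pos": [[dx, dy, dz], ...], "rotation": [[wx, wy, wz], ...]}. A call has 1 to 12 rows; each row is the pose to reach, as a shift and turn from the pose commanded when the call began, along the tool's axes at that moment; what a row does not reach only later rows make up. A row lasts 1/12 s, in which the tool goes at most 41.7 mm and 7.16 degrees, less where a joint would pass 70% of its speed; a pose out of reach is approached as far as the arm can. A call with a gripper value outside its range is refused whole. "hand" is the closure in counts, from 0 (fully open) to 255 (shut), set as the call begins (left out, the last holds). The fingers move at their own pace and stop on an object; the grip force is fixed at half the most. Time passes only in rows, so rows that repeat a pose let the fingers close. It gives the time, the measured TCP pose, the force and the opening at its end, in the units of the state.
- ctrl.get_obs(): the state, without advancing time (a new reading comes with each control period).
- ctrl.get_image(name): name is "scene" or "top" or "wrist"; returns the picture (480x640x3 uint8, red, green, blue); there is no depth.
- ctrl.camera_info(name): a dict with "fov_y" (degrees; the focal length in pixels is half the picture's height over the tangent of half this angle, whatever the lens; pixels are square), "cx", "cy" (the principal point, pixels), "R" (3x3) and "t" (3): a world point X has camera coordinates R X + t; the wrist camera has in their place "T_tool_cam" (4x4, takes a point from camera to tool coordinates, whose origin is the TCP and whose axes are the tool frame's). Camera axes: x right, y down, z forward; pixel columns grow to the right and rows downward; lengths in mm; the calibration is good to about 2 mm. The wrist camera is an equidistant fisheye: a pixel r from the principal point sees the ray r / f radians off the axis. A picture is of the moment at which its call begins: read the wrist's pose just before it. camera_info takes no time and is no camera call.
- ctrl.close_job(): hands the job in, once; it reports no verdict.
The state is a dict: "t": time; "qpos": joint angles; "qvel": joint speeds; "joint_torque": joint torques, N m; "ee_pos": TCP position; "orientation": TCP orientation; "ft_force": force on the tool from outside, world axes, zero at the start; "moment": the same for the moment, N m; "width": finger opening in mm.
Only numpy, scipy, OpenCV 4.12 (cv2) and the standard library are available. Lean on these libraries where they do the work, as an engineer would, in place of code of your own. Each camera call takes 0.05 s, during which the arm holds its last target.

## Working session

There is one attempt and no reset: what is moved stays moved. The work goes in short steps, Python scripts to look and compute and a tool call to move; the robot and the scene stay as the last step left them, time stands still between calls to the robot, and variables do not carry over. Pictures are saved under pics/ and viewed, and the job is handed in when it is done.

Besides the shell and the picture viewer there is one more tool, called after ">>>" by a JSON object that holds its "op" and its "data", one argument or row to a line. carry_out: Moves the arm, as the interface text tells. Its arguments: {"type":"object","properties":{"delta_pos":{"type":"array","items":{"type":"array","items":{"type":"number"}}},"rotation":{"type":"array","items":{"type":"array","items":{"type":"number"}}},"hand":{"type":"number"}},"required":["delta_pos","rotation"]}

```bash
mkdir -p pics; python3 - <<'E'
from workcell import ctrl
import cv2,numpy as np
np.set_printoptions(precision=4,suppress=True)
o=ctrl.get_obs();print(o)
for n in ['scene','top','wrist']:
    im=ctrl.get_image(n);cv2.imwrite(f'pics/{n}0.png',im[:,:,::-1]);print(n,ctrl.camera_info(n))
print(ctrl.get_obs()['t'])
E
```

```text
{'t': 0.0, 'qpos': array([ 1.226 ,  0.4238,  1.6307,  0.    ,  1.0886, -0.019 ]), 'qvel': array([-0.0011,  0.0005,  0.0006, -0.0004,  0.0004, -0.0005]), 'joint_torque': array([  0.0018, -54.4591, -27.3692,   0.0646,   0.0225,  -0.0001]), 'ee_pos': array([199.8153, 591.6122, 221.9013]), 'orientation': array([-1.3468, -0.965 ,  0.9671]), 'ft_force': array([0.2545, 0.4372, 0.015 ]), 'moment': array([0.0017, 0.0033, 0.0404]), 'width': 87.83138791391596}
scene {'fov_y': 51.091280650664665, 'cx': 319.97684211998524, 'cy': 245.1244922599468, 'R': array([[ 0.8865, -0.4626,  0.0064],
       [-0.2961, -0.5781, -0.7603],
       [ 0.3554,  0.6722, -0.6495]]), 't': array([-485.5329,  191.7179, 1102.1082])}
top {'fov_y': 45.29140604286127, 'cx': 320.89894300991966, 'cy': 237.97990749531243, 'R': array([[-0.0241, -0.9997, -0.0074],
       [-0.9833,  0.025 , -0.1801],
       [ 0.1802,  0.0029, -0.9836]]), 't': array([ -11.3476,  554.1055, 1224.6641])}
wrist {'fov_y': 65.70646984690485, 'cx': 314.520181338468, 'cy': 238.08363555836675, 'T_tool_cam': array([[   1.    ,   -0.0004,   -0.0015,   -1.4706],
       [   0.0013,   -0.2838,    0.9589, -161.4795],
       [  -0.0008,   -0.9589,   -0.2838,   77.6282],
       [   0.    ,    0.    ,    0.    ,    1.    ]])}
0.15
```

View pics/scene0.png

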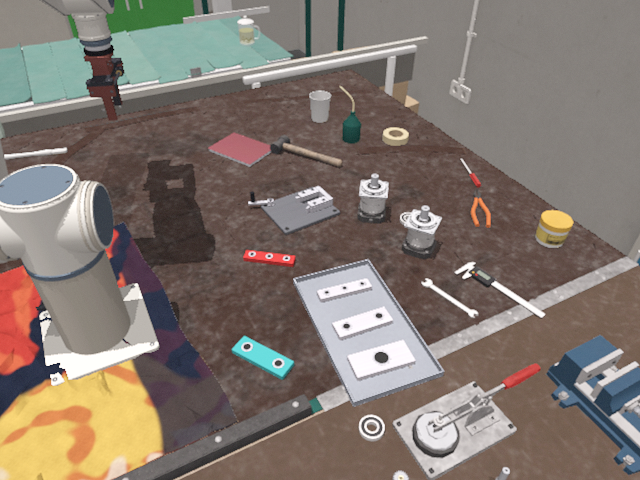

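View pics/top0.png

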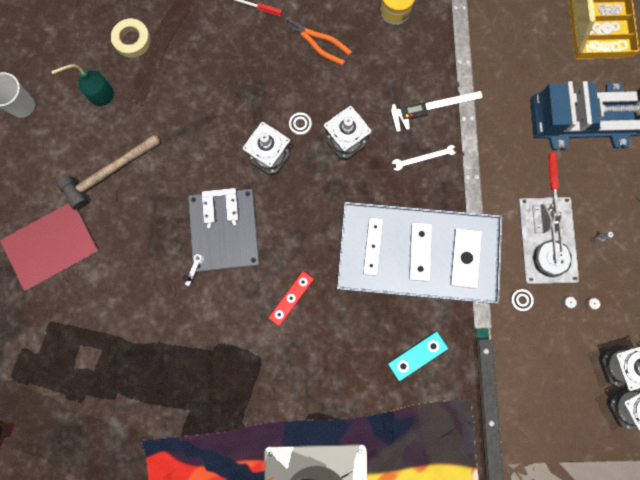

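View pics/wrist0.png

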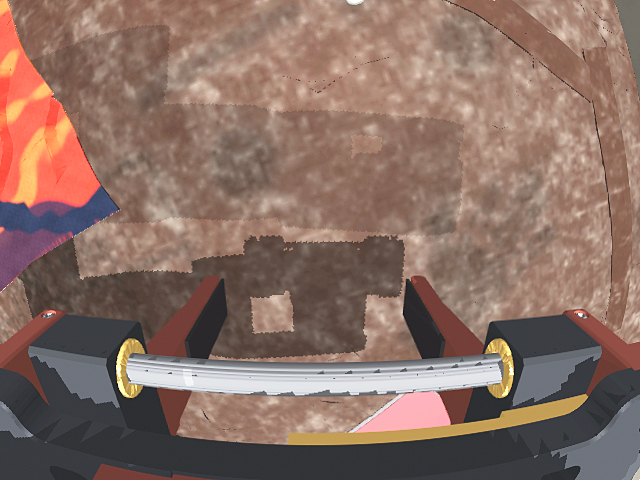

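Candidates (top view): the two-hole plate in the tray at (421,251); three-hole narrow plate (373,247); one-hole wide plate (467,258); turquoise two-hole look-alike (418,356); red three-hole look-alike (291,298). I choose (421,251) and check it in a close crop.

```bash
cat > h.py <<'E'
import numpy as np,cv2
from scipy.spatial.transform import Rotation as Rn
from workcell import ctrl
np.set_printoptions(precision=3,suppress=True)
def cast(name,px,z):
    c=ctrl.camera_info(name);f=240/np.tan(np.radians(c['fov_y']/2))
    px=np.atleast_2d(px).astype(float)
    d=np.c_[(px[:,0]-c['cx'])/f,(px[:,1]-c['cy'])/f,np.ones(len(px))]
    R,t=np.array(c['R']),np.array(c['t']);C=-R.T@t;D=d@R
    return C+D*((z-C[2])/D[:,2])[:,None]
def proj(name,X):
    c=ctrl.camera_info(name);f=240/np.tan(np.radians(c['fov_y']/2))
    p=np.atleast_2d(X)@np.array(c['R']).T+c['t']
    return np.c_[f*p[:,0]/p[:,2]+c['cx'],f*p[:,1]/p[:,2]+c['cy']]
def wrist_cast(px,z,o):
    c=ctrl.camera_info('wrist');f=240/np.tan(np.radians(c['fov_y']/2))
    px=np.atleast_2d(px).astype(float);v=px-[c['cx'],c['cy']];r=np.linalg.norm(v,axis=1);th=r/f
    d=np.c_[v/np.maximum(r,1e-9)[:,None]*np.sin(th)[:,None],np.cos(th)]
    T=np.array(c['T_tool_cam']);Rt=Rn.from_rotvec(o['orientation']).as_matrix()
    C=Rt@T[:3,3]+o['ee_pos'];D=d@T[:3,:3].T@Rt.T
    return C+D*((z-C[2])/D[:,2])[:,None]
E
python3 - <<'E'
from h import *
im=cv2.imread('pics/top0.png')
a=cv2.resize(im[195:310,330:510],None,fx=4,fy=4,interpolation=cv2.INTER_CUBIC)
b=cv2.resize(im[180:295,175:275],None,fx=5,fy=5,interpolation=cv2.INTER_CUBIC)
cv2.imwrite('pics/ca.png',a);cv2.imwrite('pics/cb.png',b)
m=(im.min(2)>225).astype(np.uint8)
cs,_=cv2.findContours(m,cv2.RETR_EXTERNAL,cv2.CHAIN_APPROX_NONE)
for c in cs:
    if cv2.contourArea(c)>300:
        P=cast('top',c[:,0,:],17)[:,:2].astype(np.float32)
        print(cv2.minAreaRect(c),cv2.minAreaRect(P))
E
```

```text
((359.5, 462.5), (33.0, 13.0), 90.0) ((73.49565124511719, -95.2254867553711), (27.52124786376953, 66.78917694091797), 87.80960845947266)
((633.550048828125, 368.6500244140625), (38.263553619384766, 23.400854110717773), 71.56504821777344) ((253.9669952392578, -698.7913208007812), (80.1833267211914, 52.321746826171875), 13.542702674865723)
((521.75, 299.75), (20.50609588623047, 19.798988342285156), 45.0) ((408.72967529296875, -468.4600830078125), (44.12428665161133, 45.34358596801758), 41.731388092041016)
((554.1000366210938, 257.70001220703125), (30.35786247253418, 28.46049690246582), 18.434947967529297) ((501.4585876464844, -549.38720703125), (66.82247161865234, 65.86827850341797), 66.47982025146484)
((425.2804870605469, 258.4755859375), (120.37036895751953, 71.3387680053711), 6.34019136428833) ((507.578125, -257.77813720703125), (267.6619873046875, 163.29478454589844), 81.89970397949219)
((219.34652709960938, 207.96533203125), (35.62232971191406, 33.33374786376953), 84.2894058227539) ((636.22607421875, 206.9640655517578), (84.29222106933594, 75.99384307861328), 4.710739612579346)
((265.9256896972656, 143.80404663085938), (33.36307144165039, 33.711814880371094), 35.53767776489258) ((787.9246215820312, 98.58349609375), (80.1039810180664, 80.59352111816406), 53.990867614746094)
((299.5, 123.0), (20.0, 21.0), 90.0) ((837.1505126953125, 18.89568328857422), (49.68317413330078, 49.85417938232422), 88.45850372314453)
((347.1800231933594, 127.73997497558594), (33.0, 33.400001525878906), 53.13010025024414) ((822.3246459960938, -93.33099365234375), (79.95451354980469, 79.87100219726562), 35.20846939086914)
((453.5311279296875, 100.13811492919922), (6.922484874725342, 56.292388916015625), 77.27564239501953) ((884.49609375, -348.05694580078125), (17.281980514526367, 135.00535583496094), 11.849013328552246)
```

View pics/ca.png

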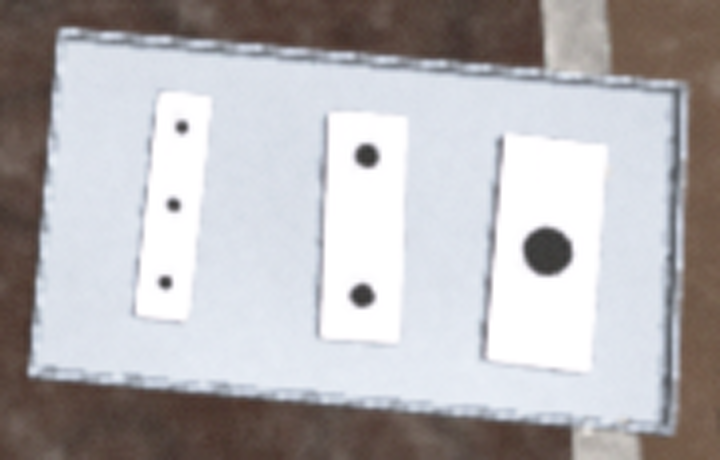

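View pics/cb.png

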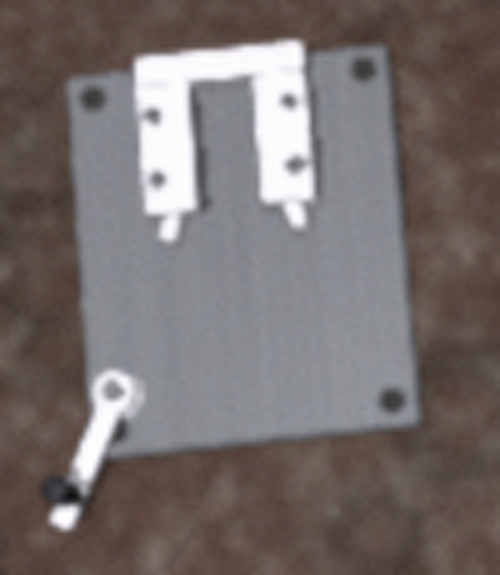

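```bash
python3 - <<'E'
from h import *
im=cv2.imread('pics/top0.png')
roi=im[195:310,335:505]
m=(im.min(2)>246).astype(np.uint8)
k=np.zeros_like(m);k[210:300,350:490]=1;m*=k
cs,_=cv2.findContours(m,cv2.RETR_EXTERNAL,cv2.CHAIN_APPROX_NONE)
for c in cs:
    if cv2.contourArea(c)>300:
        P=cast('top',c[:,0,:],17)[:,:2].astype(np.float32)
        print(cv2.minAreaRect(c),cv2.minAreaRect(P))
# dark hole centres subpixel in plate
g=cv2.cvtColor(im,cv2.COLOR_BGR2GRAY).astype(float)
def hole(x,y,r):
    w=np.clip(200-g[y-r:y+r+1,x-r:x+r+1],0,None);yy,xx=np.mgrid[y-r:y+r+1,x-r:x+r+1]
    return [(w*xx).sum()/w.sum(),(w*yy).sum()/w.sum()]
H=[hole(422,234,4),hole(420,269,4)];W=cast('top',H,17);print('holes',H,W,W.mean(0),np.linalg.norm(W[0]-W[1]))
d=W[0]-W[1];print('plate yaw',np.arctan2(d[1],d[0]))
# jig table
hsv=cv2.cvtColor(im,cv2.COLOR_BGR2HSV)
print(hsv[240,220],hsv[240,175],hsv[205,190],im[240,220])
t=((hsv[...,1]<45)&(hsv[...,2]<190)&(hsv[...,2]>75)).astype(np.uint8)
k=np.zeros_like(t);k[180:280,180:270]=1;t*=k
t=cv2.morphologyEx(t,cv2.MORPH_OPEN,np.ones((3,3)))
cv2.imwrite('pics/jm.png',cv2.resize(t[175:285,170:275]*255,None,fx=5,fy=5,interpolation=0))
cs,_=cv2.findContours(t,cv2.RETR_EXTERNAL,cv2.CHAIN_APPROX_NONE)
c=max(cs,key=cv2.contourArea)
r=cv2.minAreaRect(c);P=cast('top',cv2.boxPoints(r),12);print(r,P,cv2.minAreaRect(cast('top',c[:,0,:],12)[:,:2].astype(np.float32)))
E
```

```text
((466.56207275390625, 257.75518798828125), (25.494964599609375, 56.88615798950195), 4.763640880584717) ((506.8899230957031, -352.48431396484375), (56.95936965942383, 128.87962341308594), 81.46603393554688)
((420.7853088378906, 251.08438110351562), (19.203304290771484, 56.216617584228516), 1.7357046604156494) ((524.22216796875, -250.26235961914062), (43.24842071533203, 129.4181365966797), 84.94898223876953)
((373.0282897949219, 245.84005737304688), (13.16160774230957, 55.78014373779297), 6.20344877243042) ((539.1410522460938, -142.74497985839844), (29.679439544677734, 128.54153442382812), 81.69723510742188)
holes [[np.float64(421.28356254092995), np.float64(233.4852652259332)], [np.float64(420.103323461665), np.float64(268.4425797959855)]] [[ 564.326 -253.568   17.   ]
 [ 484.395 -246.472   17.   ]] [ 524.361 -250.02    17.   ] 80.2457030581794
plate yaw -0.08854219824648475
[124  13 142] [10 67 69] [120  15 140] [142 135 136]
((222.80584716796875, 229.89735412597656), (78.0843276977539, 67.5675048828125), 84.17366027832031) [[671.236 287.222  12.   ]
 [683.601 131.134  12.   ]
 [501.222 113.649  12.   ]
 [489.397 265.92   12.   ]] ((586.2860717773438, 198.57086181640625), (182.98171997070312, 153.75778198242188), 4.784699440002441)
```

View pics/jm.png

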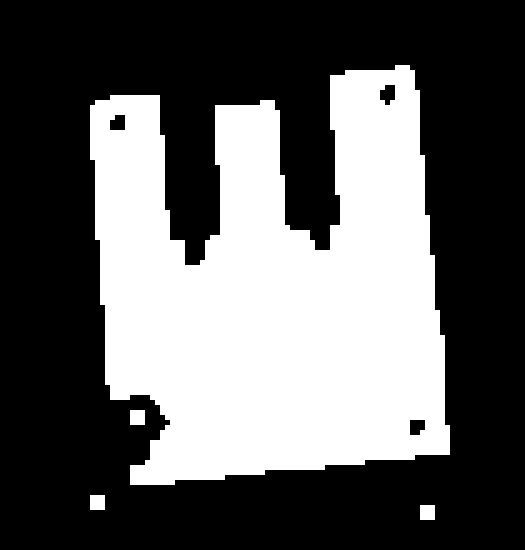

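```bash
python3 - <<'E'
from h import *
for i in range(3):
    o=ctrl.get_obs();print(o['t'],o['ee_pos'],o['orientation'])
R=Rn.from_rotvec(o['orientation']).as_matrix();print(R)
# desired: y down, x along +-plate y
def goal(yaw,s): 
    z=np.array([np.cos(yaw),np.sin(yaw),0])*s; y=np.array([0,0,-1.]);x=np.cross(y,z);return np.c_[x,y,z]
for s in(1,-1):
    G=goal(-0.0865,s);print(s,Rn.from_matrix(R.T@G).as_rotvec())
    print(R.T@(np.array([524.3,-250.1,150])-o['ee_pos'])/10)
c=ctrl.camera_info('top');print(-np.array(c['R']).T@c['t'])
E
```

```text
0.15 [199.858 591.732 222.085] [-1.347 -0.965  0.967]
0.15 [199.858 591.732 222.085] [-1.347 -0.965  0.967]
0.15 [199.858 591.732 222.085] [-1.347 -0.965  0.967]
[[ 0.32  -0.    -0.947]
 [ 0.947 -0.001  0.32 ]
 [-0.001 -1.     0.   ]]
1 [ 0.002  2.902 -0.   ]
[-69.365   7.291 -57.678]
-1 [-0.    -0.239 -0.001]
[-69.365   7.291 -57.678]
[ 323.884  -28.778 1304.314]
```

```bash
cat >> h.py <<'E'
def goalR(yaw,s=-1):
    z=np.array([np.cos(yaw),np.sin(yaw),0])*s; y=np.array([0,0,-1.]);x=np.cross(y,z);return np.c_[x,y,z]
def step(pos,yaw,base=None):
    """delta (cm) and rotvec in tool axes from current measured pose"""
    o=ctrl.get_obs();R=Rn.from_rotvec(o['orientation']).as_matrix()
    print('t',o['t'],'at',o['ee_pos'],'d',R.T@(np.array(pos)-o['ee_pos'])/10,'rot',Rn.from_matrix(R.T@goalR(yaw)).as_rotvec(),'F',o['ft_force'],'w',o['width'])
E
python3 - <<'E'
from h import *
step([490,199,222],0.0835)
E
```

```text
t 0.15 at [199.858 591.732 222.085] d [-27.923   0.041 -40.057] rot [-0.    -0.409 -0.001] F [-0.714 -0.286  0.315] w 87.85046880965605
```

>>> {"op": "carry_out", "data": {
  "delta_pos": [
    [-1, 0, -1],
    [-4, 0, -5],
    [-7, 0, -9],
    [-9.5, 0, -13],
    [-12, 0, -16.5],
    [-14.5, 0, -20],
    [-17, 0, -24],
    [-19.5, 0, -27.5],
    [-22, 0, -31],
    [-24.5, 0, -34.5],
    [-27, 0, -38.5],
    [-27.9, 0, -40]
  ],
  "rotation": [
    [0, -0.03, 0],
    [0, -0.07, 0],
    [0, -0.1, 0],
    [0, -0.14, 0],
    [0, -0.18, 0],
    [0, -0.22, 0],
    [0, -0.26, 0],
    [0, -0.3, 0],
    [0, -0.33, 0],
    [0, -0.36, 0],
    [0, -0.4, 0],
    [0, -0.409, 0]
  ]
}}

```text
t: 1.15
ee_pos: [480.6, 209.9, 222.7]
orientation: [-1.168, -1.272, 1.272]
ft_force: [0.8, 0.9, -0.1]
width: 87.8
```

>>> {"op": "carry_out", "data": {
  "delta_pos": [
    [0, 0, 0],
    [0, 0, 0],
    [0, 0, 0]
  ],
  "rotation": [
    [0, 0, 0],
    [0, 0, 0],
    [0, 0, 0]
  ]
}}

```text
t: 1.4
ee_pos: [479.6, 211.9, 222.4]
orientation: [-1.169, -1.269, 1.27]
ft_force: [-0.2, 0.5, -0.1]
width: 87.6
```

```bash
python3 - <<'E'
from h import *
import pickle
step([490,199,222],0.0835)
o=ctrl.get_obs();im=ctrl.get_image('wrist');cv2.imwrite('pics/w1.png',im[:,:,::-1]);pickle.dump(o,open('w1.pkl','wb'))
print(o['qvel'])
E
```

```text
t 1.4 at [479.553 211.857 222.385] d [-1.367  0.038 -0.936] rot [-0.001 -0.002  0.   ] F [-0.184  0.493 -0.068] w 87.56642144883402
[ 0.034 -0.003  0.005 -0.001  0.001 -0.002]
```

View pics/w1.png

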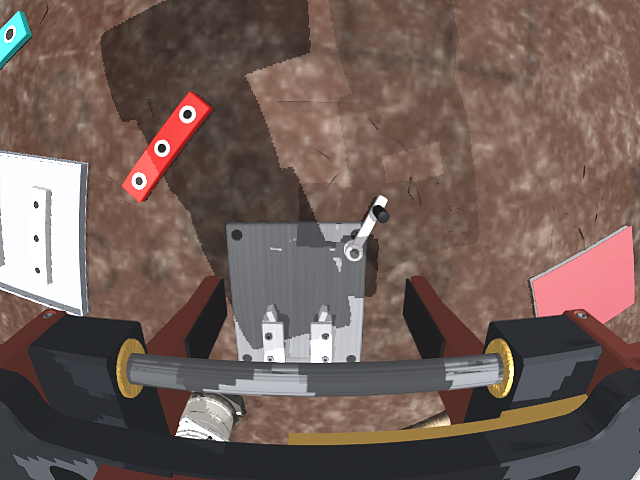

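The wrist view shows the jig (table from about (228,223) to (362,360)), keeper at (353,252)-(382,205), and rails at (272,335)/(322,335). The mouth faces up in the image.

```bash
python3 - <<'E'
from h import *
im=cv2.imread('pics/w1.png')
cv2.imwrite('pics/w1c.png',cv2.resize(im[190:372,215:400],None,fx=4,fy=4,interpolation=cv2.INTER_CUBIC)[:600*2])
b=cv2.imread('pics/w1c.png');print(b.shape)
E
```

```text
(728, 740, 3)
```

View pics/w1c.png

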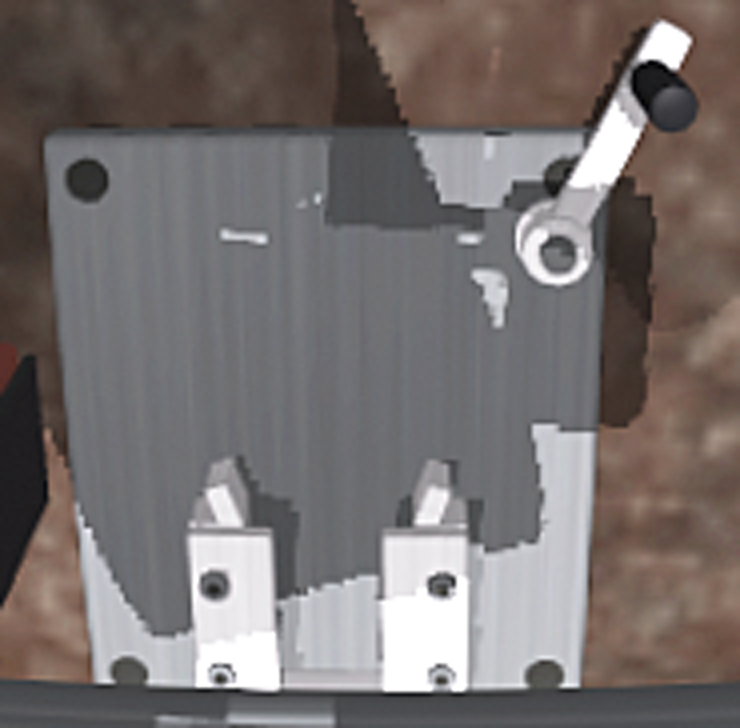

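```bash
python3 - <<'E'
from h import *
import pickle
o=pickle.load(open('w1.pkl','rb'))
W=lambda p,z:wrist_cast(np.array(p)/4+np.array([215,190])-0.375,z,o)
T=lambda p,z:cast('top',np.array(p)/5+np.array([175,180])-0.4,z)
w=W([[88,180],[128,672],[545,675]],12);t=T([[92,98],[363,69],[392,400]],12)
# wrist: rearR(-y),frontR,frontL ; top: frontL,frontR,rearR
print('w holes',w,'centre',(w[0]+w[2])/2,'yaw',np.arctan2(*(w[1]-w[0])[[1,0]]),'lat',np.arctan2(*(w[2]-w[1])[[1,0]])-np.pi/2)
print('t holes',t,'centre',(t[0]+t[2])/2,'yaw',np.arctan2(*(t[1]-t[2])[[1,0]]),'lat',np.arctan2(*(t[0]-t[1])[[1,0]])-np.pi/2)
ws=W([[214,585],[441,584],[220,676],[441,677]],38);ts=T([[288,101],[152,116],[294,163],[157,180]],38)
print('w screws',ws,ws.mean(0));print('t',ts,ts.mean(0))
print('lips w',W([[188,530],[274,527],[381,530],[466,525]],36))
print('pivot',W([556,250],27),T([115,390],27),'knob',W([676,104],57),T([62,490],57))
E
```

```text
w holes [[513.944 130.153  12.   ]
 [668.603 142.54   12.   ]
 [658.012 268.331  12.   ]] centre [585.978 199.242  12.   ] yaw 0.0799157386564014 lat 0.08399413616070817
t holes [[659.502 268.998  12.   ]
 [670.085 143.357  12.   ]
 [514.706 130.34   12.   ]] centre [587.104 199.669  12.   ] yaw 0.08357966174776893 lat 0.08403698643067248
w screws [[617.806 170.632  38.   ]
 [611.857 231.884  38.   ]
 [648.166 173.045  38.   ]
 [642.695 234.789  38.   ]] [630.131 202.588  38.   ]
t [[649.034 173.953  38.   ]
 [643.636 235.635  38.   ]
 [620.123 171.134  38.   ]
 [613.851 233.012  38.   ]] [631.661 203.434  38.   ]
lips w [[602.339 162.942  36.   ]
 [599.067 186.025  36.   ]
 [597.424 214.536  36.   ]
 [594.109 236.958  36.   ]]
pivot [[518.248 252.943  27.   ]] [[520.167 253.033  27.   ]] knob [[471.422 272.526  57.   ]] [[472.048 268.919  57.   ]]
```

```bash
python3 - <<'E'
from h import *
step([493.6,-247.6,110],-0.0885)
E
```

```text
t 1.45 at [479.185 212.472 222.439] d [-45.968  11.243   2.387] rot [-0.001  0.172  0.   ] F [ 0.468 -0.336  0.372] w 87.57119224260458
```

>>> {"op": "carry_out", "data": {
  "delta_pos": [
    [-1.5, 0, 0],
    [-5, 0, 0.2],
    [-9, 0, 0.4],
    [-13, 0, 0.6],
    [-17, 0.5, 0.8],
    [-21, 1.5, 1],
    [-25, 3, 1.3],
    [-29, 4.5, 1.5],
    [-33, 6.5, 1.7],
    [-37, 8.5, 1.9],
    [-41, 10, 2.1],
    [-44.5, 11, 2.3]
  ],
  "rotation": [
    [0, 0.01, 0],
    [0, 0.03, 0],
    [0, 0.05, 0],
    [0, 0.06, 0],
    [0, 0.08, 0],
    [0, 0.1, 0],
    [0, 0.11, 0],
    [0, 0.13, 0],
    [0, 0.14, 0],
    [0, 0.16, 0],
    [0, 0.17, 0],
    [0, 0.172, 0]
  ]
}}

```text
t: 2.45
ee_pos: [493.7, -228.9, 112.6]
orientation: [-1.247, -1.145, 1.145]
ft_force: [0.4, 1.4, 1.1]
width: 88.2
```

>>> {"op": "carry_out", "data": {
  "delta_pos": [
    [-1, 0, 0],
    [-1.5, 0.2, 0],
    [-1.5, 0.2, 0],
    [-1.5, 0.2, 0]
  ],
  "rotation": [
    [0, 0, 0],
    [0, 0, 0],
    [0, 0, 0],
    [0, 0, 0]
  ]
}}

```text
t: 2.78
ee_pos: [492.7, -242.5, 112.2]
orientation: [-1.249, -1.145, 1.144]
ft_force: [0.1, 0.4, 0.8]
width: 87.8
```

```bash
python3 - <<'E'
from h import *
step([493.6,-247.6,5.5],-0.0885)
o=ctrl.get_obs();im=ctrl.get_image('wrist');cv2.imwrite('pics/w2.png',im[:,:,::-1])
im=im[:,:,::-1];g=cv2.cvtColor(im,cv2.COLOR_BGR2GRAY)
E
```

```text
t 2.7833 at [ 492.73  -242.521  112.207] d [-0.503 10.67  -0.133] rot [-0.     0.001  0.   ] F [0.148 0.352 0.801] w 87.7643628738358
```

View pics/w2.png

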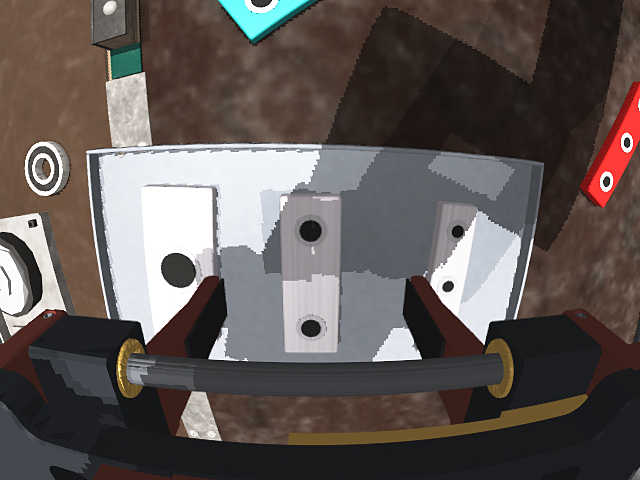

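The two-hole plate lies between the open fingers (holes at (311,231) and (311,328)). I'll check the position by ray casting.

```bash
python3 - <<'E'
from h import *
o=ctrl.get_obs()
w=wrist_cast([[310.5,231],[310.8,328]],17,o);print(w,w.mean(0),np.arctan2(*(w[1]-w[0])[[1,0]]),np.linalg.norm(w[1]-w[0]))
m=w.mean(0);u=np.array([np.cos(-.0885),np.sin(-.0885),0])
p=m-30*u;step([p[0],p[1],5.5],-0.0885)
E
```

```text
[[ 485.173 -246.523   17.   ]
 [ 564.532 -253.562   17.   ]] [ 524.852 -250.043   17.   ] -0.08846715387104113 79.66989526933591
t 2.8333 at [ 492.871 -242.413  112.411] d [-0.48  10.691 -0.25 ] rot [0.    0.002 0.   ] F [-0.079  0.341 -1.041] w 87.88256141488333
```

>>> {"op": "carry_out", "data": {
  "delta_pos": [
    [-0.2, 1.5, -0.1],
    [-0.4, 4, -0.2],
    [-0.5, 6.5, -0.2],
    [-0.5, 8.5, -0.2],
    [-0.5, 9.7, -0.2],
    [-0.5, 10.3, -0.2],
    [-0.5, 10.6, -0.2],
    [-0.5, 10.6, -0.2],
    [-0.5, 10.6, -0.2]
  ],
  "rotation": [
    [0, 0, 0],
    [0, 0, 0],
    [0, 0, 0],
    [0, 0, 0],
    [0, 0, 0],
    [0, 0, 0],
    [0, 0, 0],
    [0, 0, 0],
    [0, 0, 0]
  ]
}}

```text
t: 3.58
ee_pos: [494.8, -249.5, 6.8]
orientation: [-1.251, -1.144, 1.144]
ft_force: [0.1, -0.2, 0.1]
width: 87.8
```

>>> {"op": "carry_out", "data": {
  "delta_pos": [
    [0, 0, 0],
    [0, 0, 0],
    [0, 0, 0],
    [0, 0, 0],
    [0, 0, 0],
    [0, 0, 0],
    [0, 0, 0],
    [0, 0, 0],
    [0, 0, 0],
    [0, 0, 0]
  ],
  "rotation": [
    [0, 0, 0],
    [0, 0, 0],
    [0, 0, 0],
    [0, 0, 0],
    [0, 0, 0],
    [0, 0, 0],
    [0, 0, 0],
    [0, 0, 0],
    [0, 0, 0],
    [0, 0, 0]
  ],
  "hand": 255
}}

```text
t: 4.42
ee_pos: [493.9, -249.3, 6.0]
orientation: [-1.249, -1.143, 1.143]
ft_force: [-0.5, 2.8, 4.6]
width: 43.8
```

Width 43.8 mm means the plate is gripped. Lifting.

>>> {"op": "carry_out", "data": {
  "delta_pos": [
    [0, -0.5, 0],
    [0, -1.5, 0],
    [0, -3, 0],
    [0, -5, 0],
    [0, -7, 0],
    [0, -8.5, 0],
    [0, -9.5, 0],
    [0, -10, 0],
    [0, -10, 0]
  ],
  "rotation": [
    [0, 0, 0],
    [0, 0, 0],
    [0, 0, 0],
    [0, 0, 0],
    [0, 0, 0],
    [0, 0, 0],
    [0, 0, 0],
    [0, 0, 0],
    [0, 0, 0]
  ]
}}

```text
t: 5.17
ee_pos: [494.7, -249.9, 107.2]
orientation: [-1.252, -1.144, 1.143]
ft_force: [0.3, 0.1, -2.7]
width: 44.0
```

```bash
python3 - <<'E'
from h import *
step([483.9,190.9,90],0.083)
im=ctrl.get_image('wrist');cv2.imwrite('pics/w3.png',im[:,:,::-1])
E
```

```text
t 5.1667 at [ 494.678 -249.857  107.167] d [43.808  1.667  4.985] rot [ 0.002 -0.172 -0.001] F [ 0.301  0.067 -2.686] w 44.04490335273996
```

View pics/w3.png

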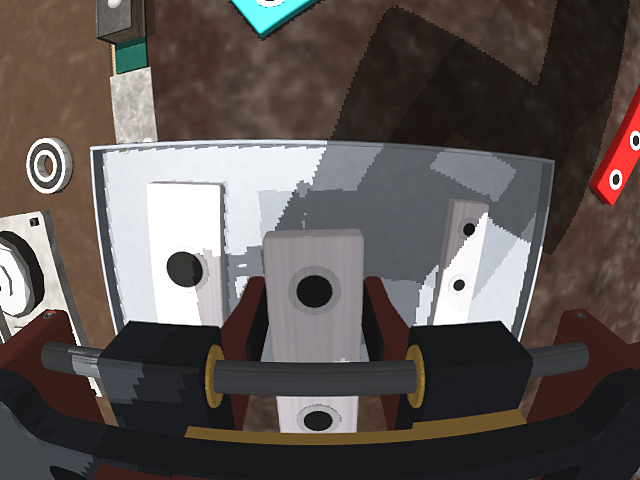

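The plate hangs level in the grip, centred (holes at (314,291) and (318,420)). The other two plates have not moved.

```bash
python3 - <<'E'
from h import *
o=ctrl.get_obs();print(o['ee_pos'])
w=wrist_cast([[314,291],[318,420]],o['ee_pos'][2]+11,o);R=Rn.from_rotvec(o['orientation']).as_matrix()
print((w-o['ee_pos'])@R)
E
```

```text
[ 494.183 -249.574  106.239]
[[ -2.013 -11.005   9.   ]
 [  0.052 -10.953 -70.03 ]]
```

>>> {"op": "carry_out", "data": {
  "delta_pos": [
    [1.5, 0, 0.2],
    [5, 0, 0.6],
    [9, 0, 1],
    [13, 0, 1.5],
    [17, 0, 2],
    [21, 0, 2.4],
    [25, 0, 2.9],
    [29, 0, 3.3],
    [33, 0, 3.8],
    [37, 0, 4.2],
    [41, 0, 4.7],
    [43, 0, 5]
  ],
  "rotation": [
    [0, -0.01, 0],
    [0, -0.03, 0],
    [0, -0.05, 0],
    [0, -0.06, 0],
    [0, -0.08, 0],
    [0, -0.1, 0],
    [0, -0.11, 0],
    [0, -0.13, 0],
    [0, -0.14, 0],
    [0, -0.16, 0],
    [0, -0.17, 0],
    [0, -0.172, 0]
  ]
}}

```text
t: 6.22
ee_pos: [481.0, 187.3, 105.0]
orientation: [-1.166, -1.272, 1.273]
ft_force: [0.1, -0.5, -1.0]
width: 44.0
```

>>> {"op": "carry_out", "data": {
  "delta_pos": [
    [0.8, 0, 0],
    [0.8, 0, 0],
    [0.8, 0, 0],
    [0.8, 0, 0]
  ],
  "rotation": [
    [0, 0, 0],
    [0, 0, 0],
    [0, 0, 0],
    [0, 0, 0]
  ]
}}

```text
t: 6.55
ee_pos: [481.1, 190.1, 105.4]
orientation: [-1.169, -1.268, 1.271]
ft_force: [-0.2, -0.8, -1.3]
width: 44.0
```

```bash
python3 - <<'E'
from h import *
step([483.9,190.9,16],0.083)
im=ctrl.get_image('wrist');cv2.imwrite('pics/w4.png',im[:,:,::-1])
E
```

```text
t 6.55 at [481.142 190.069 105.401] d [ 0.066  8.94  -0.295] rot [-0.001 -0.001 -0.001] F [-0.214 -0.772 -1.309] w 43.95652486809723
```

View pics/w4.png

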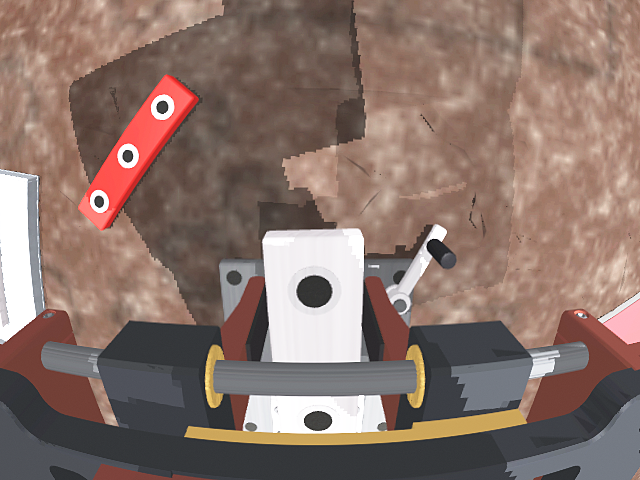

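>>> {"op": "carry_out", "data": {
  "delta_pos": [
    [0, 1, -0.1],
    [0.1, 3, -0.2],
    [0.1, 5, -0.3],
    [0.1, 7, -0.3],
    [0.1, 8, -0.3],
    [0.1, 8.5, -0.3],
    [0.1, 8.9, -0.3],
    [0.1, 8.9, -0.3],
    [0.1, 8.9, -0.3]
  ],
  "rotation": [
    [0, 0, 0],
    [0, 0, 0],
    [0, 0, 0],
    [0, 0, 0],
    [0, 0, 0],
    [0, 0, 0],
    [0, 0, 0],
    [0, 0, 0],
    [0, 0, 0]
  ]
}}

```text
t: 7.35
ee_pos: [485.1, 192.5, 17.4]
orientation: [-1.169, -1.271, 1.269]
ft_force: [-0.2, 0.6, -1.1]
width: 43.7
```

```bash
python3 - <<'E'
from h import *
c=np.array([586.5,199.4]);u=np.array([np.cos(.083),np.sin(.083)])
for i in range(2):
    for x in(-103,-80,-20.5):
        p=c+x*u;step([p[0],p[1],16],0.083)
    for n in('top','scene'): cv2.imwrite(f'pics/{n}5.png',ctrl.get_image(n)[:,:,::-1])
    if i==0:break
a=cv2.resize(cv2.imread('pics/scene5.png')[150:250,220:350],None,fx=5,fy=5,interpolation=2)
cv2.imwrite('pics/s5.png',a)
E
```

```text
t 7.35 at [485.142 192.483  17.395] d [-0.151  0.139  0.142] rot [ 0.001 -0.     0.   ] F [-0.216  0.643 -1.091] w 43.679248427659445
t 7.35 at [485.142 192.483  17.395] d [-0.151  0.141 -2.158] rot [ 0.001 -0.     0.   ] F [-0.216  0.643 -1.091] w 43.679248427659445
t 7.35 at [485.142 192.483  17.395] d [-0.15   0.146 -8.108] rot [ 0.001 -0.     0.   ] F [-0.216  0.643 -1.091] w 43.679248427659445
```

View pics/s5.png

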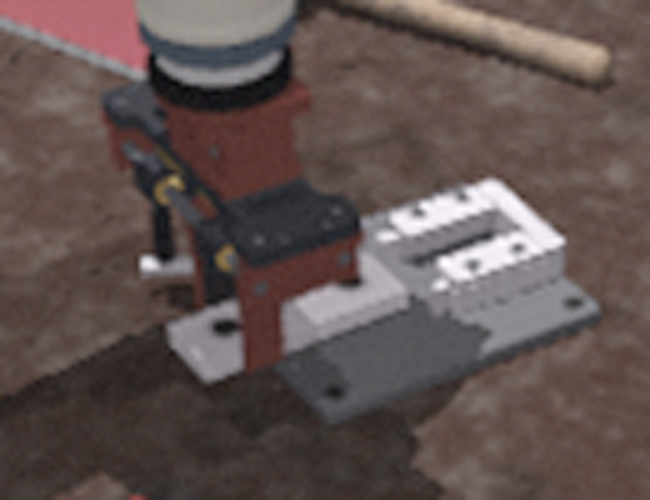

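The plate is low in front of the mouth and aligned with the slot. I'll enter slowly.

>>> {"op": "carry_out", "data": {
  "delta_pos": [
    [-0.1, 0.1, -0.1],
    [-0.1, 0.12, -0.5],
    [-0.1, 0.12, -1.0],
    [-0.1, 0.12, -1.5],
    [-0.1, 0.12, -2.0],
    [-0.1, 0.12, -2.5],
    [-0.1, 0.12, -2.8],
    [-0.1, 0.12, -2.8]
  ],
  "rotation": [
    [0, 0, 0],
    [0, 0, 0],
    [0, 0, 0],
    [0, 0, 0],
    [0, 0, 0],
    [0, 0, 0],
    [0, 0, 0],
    [0, 0, 0]
  ]
}}

```text
t: 8.12
ee_pos: [513.7, 193.9, 15.8]
orientation: [-1.169, -1.271, 1.269]
ft_force: [-0.4, 0.9, -1.9]
width: 44.0
```

```bash
python3 - <<'E'
from h import *
c=np.array([586.5,199.4]);u=np.array([np.cos(.083),np.sin(.083)])
p=c-20.5*u;step([p[0],p[1],16],0.083)
cv2.imwrite('pics/s6.png',cv2.resize(ctrl.get_image('scene')[150:250,220:350,::-1],None,fx=5,fy=5,interpolation=2))
print(ctrl.get_obs()['moment'])
E
```

```text
t 8.1167 at [513.706 193.945  15.765] d [-0.06  -0.019 -5.25 ] rot [ 0.001 -0.     0.   ] F [-0.416  0.876 -1.859] w 44.03915479430472
[0.001 0.135 0.006]
```

View pics/s6.png

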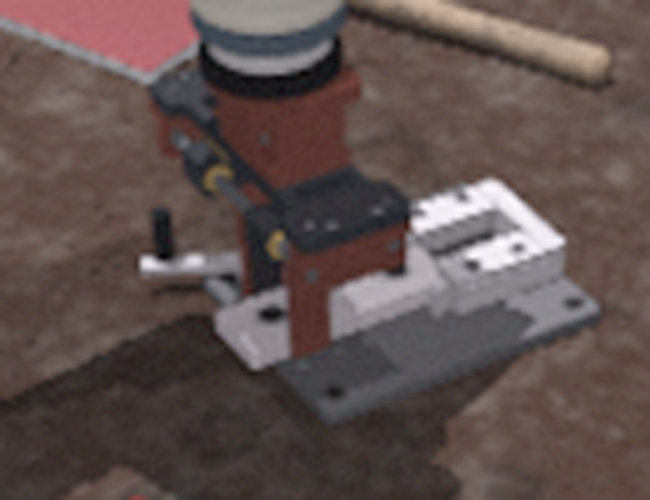

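>>> {"op": "carry_out", "data": {
  "delta_pos": [
    [-0.05, 0, -0.4],
    [-0.05, 0, -0.9],
    [-0.05, 0, -1.4],
    [-0.05, 0, -1.9],
    [-0.05, 0, -2.4]
  ],
  "rotation": [
    [0, 0, 0],
    [0, 0, 0],
    [0, 0, 0],
    [0, 0, 0],
    [0, 0, 0]
  ]
}}

```text
t: 8.58
ee_pos: [537.3, 195.4, 15.8]
orientation: [-1.169, -1.27, 1.27]
ft_force: [0.2, -0.2, -2.2]
width: 43.5
```

>>> {"op": "carry_out", "data": {
  "delta_pos": [
    [0, 0, -0.4],
    [0, 0, -0.9],
    [0, 0, -1.4],
    [0, 0, -1.9],
    [0, 0, -2.2]
  ],
  "rotation": [
    [0, 0, 0],
    [0, 0, 0],
    [0, 0, 0],
    [0, 0, 0],
    [0, 0, 0]
  ]
}}

```text
t: 9.0
ee_pos: [559.4, 197.2, 15.8]
orientation: [-1.169, -1.271, 1.27]
ft_force: [0.3, 0.6, -1.9]
width: 44.0
```

>>> {"op": "carry_out", "data": {
  "delta_pos": [
    [0, 0, -0.2],
    [0, 0, -0.4],
    [0, 0, -0.5],
    [0, 0, -0.6],
    [0, 0, -0.7],
    [0, 0, -0.7]
  ],
  "rotation": [
    [0, 0, 0],
    [0, 0, 0],
    [0, 0, 0],
    [0, 0, 0],
    [0, 0, 0],
    [0, 0, 0]
  ]
}}

```text
t: 9.5
ee_pos: [565.6, 197.8, 15.7]
orientation: [-1.169, -1.27, 1.27]
ft_force: [0.1, -0.3, -1.1]
width: 44.0
```

>>> {"op": "carry_out", "data": {
  "delta_pos": [
    [0, 0, -0.1],
    [0, 0, -0.2],
    [0, 0, -0.3],
    [0, 0, -0.3]
  ],
  "rotation": [
    [0, 0, 0],
    [0, 0, 0],
    [0, 0, 0],
    [0, 0, 0]
  ]
}}

```text
t: 9.83
ee_pos: [565.9, 197.6, 15.1]
orientation: [-1.165, -1.266, 1.273]
ft_force: [-7.1, -0.2, 0.7]
width: 43.9
```

Contact with the end stop (-7 N in x). A bit more push to confirm.

>>> {"op": "carry_out", "data": {
  "delta_pos": [
    [0, 0, -0.1],
    [0, 0, -0.2],
    [0, 0, -0.2]
  ],
  "rotation": [
    [0, 0, 0],
    [0, 0, 0],
    [0, 0, 0]
  ]
}}

```text
t: 10.08
ee_pos: [565.9, 197.6, 15.0]
orientation: [-1.163, -1.262, 1.276]
ft_force: [-13.7, 0.3, 6.7]
width: 44.0
```

>>> {"op": "carry_out", "data": {
  "delta_pos": [
    [0, 0.02, 0.15],
    [0, 0.05, 0.3],
    [0, 0.05, 0.3]
  ],
  "rotation": [
    [0, 0, 0],
    [0, 0, 0],
    [0, 0, 0]
  ]
}}

```text
t: 10.33
ee_pos: [565.8, 197.7, 15.0]
orientation: [-1.167, -1.268, 1.272]
ft_force: [-5.9, 1.6, 1.3]
width: 43.8
```

>>> {"op": "carry_out", "data": {
  "delta_pos": [
    [0, 0, 0],
    [0, 0, 0],
    [0, 0, 0],
    [0, 0, 0],
    [0, 0, 0],
    [0, 0, 0]
  ],
  "rotation": [
    [0, 0, 0],
    [0, 0, 0],
    [0, 0, 0],
    [0, 0, 0],
    [0, 0, 0],
    [0, 0, 0]
  ],
  "hand": 90
}}

```text
t: 10.83
ee_pos: [567.8, 197.9, 15.3]
orientation: [-1.169, -1.271, 1.27]
ft_force: [0.4, -0.9, -1.1]
width: 57.0
```

>>> {"op": "carry_out", "data": {
  "delta_pos": [
    [0, -0.5, 0.1],
    [0, -1.5, 0.5],
    [0, -3, 2],
    [0, -5, 4.5],
    [0, -7, 8],
    [0, -8, 11],
    [0, -8, 13],
    [0, -8, 14],
    [0, -8, 14],
    [0, -8, 14]
  ],
  "rotation": [
    [0, 0, 0],
    [0, 0, 0],
    [0, 0, 0],
    [0, 0, 0],
    [0, 0, 0],
    [0, 0, 0],
    [0, 0, 0],
    [0, 0, 0],
    [0, 0, 0],
    [0, 0, 0]
  ]
}}

```text
t: 11.67
ee_pos: [428.8, 186.6, 95.7]
orientation: [-1.169, -1.272, 1.27]
ft_force: [0.4, -0.3, 1.4]
width: 56.7
```

```bash
python3 - <<'E'
from h import *
import pickle
o=ctrl.get_obs();im=ctrl.get_image('wrist')[:,:,::-1];cv2.imwrite('pics/w7.png',im);pickle.dump(o,open('w7.pkl','wb'))
t=ctrl.get_image('top')[:,:,::-1];cv2.imwrite('pics/top7.png',t)
cv2.imwrite('pics/t7.png',cv2.resize(t[180:295,175:275],None,fx=5,fy=5,interpolation=2));print(o['ee_pos'],o['width'],o['orientation'])
E
```

```text
[428.834 186.596  95.745] 56.74196544017595 [-1.169 -1.272  1.27 ]
```

View pics/w7.png

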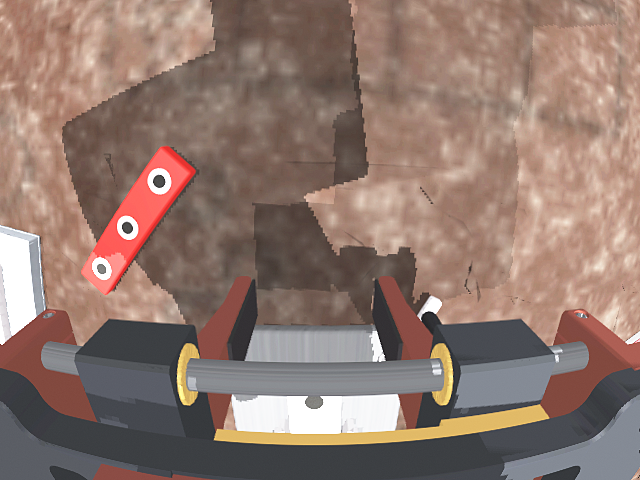

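View pics/t7.png

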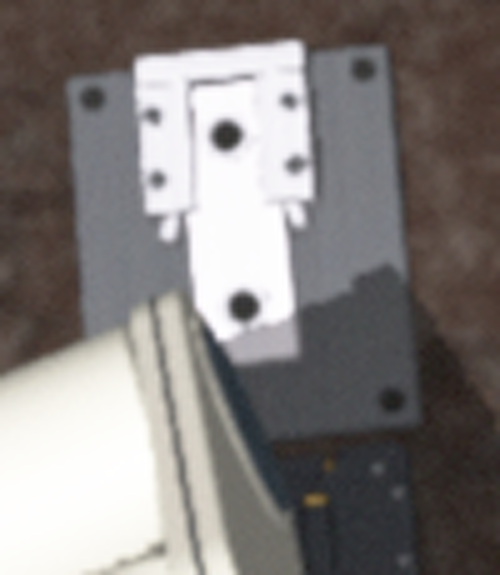

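The plate sits under the lips up against the stop; its holes are at crop (226,135) and (244,305). Next is a numeric check, plus the knob goal.

```bash
python3 - <<'E'
from h import *
h=cast('top',np.array([[226,135],[244,305]])/5+np.array([175,180])-.4,26);m=h.mean(0)
c=np.array([586.5,199.4]);u=np.array([np.cos(.083),np.sin(.083)]);n=np.array([-u[1],u[0]])
d=m[:2]-c;print(h,m,d@u,d@n)
piv=c-62.5*u+60*n
for a in(2.01,1.57,1.2,.8,.4,0):print(a,piv+50*(-np.sin(a)*u-np.cos(a)*n))
kn=np.array([471.7,270.7]);step([kn[0],kn[1],95],0.083);step([kn[0],kn[1],31],0.083)
E
```

```text
[[636.855 204.173  26.   ]
 [557.693 195.431  26.   ]] [597.274 199.802  26.   ] 10.770204711239648 -0.4923370076669218
2.01 [472.38  271.448]
1.57 [469.416 249.827]
1.2 [474.301 232.093]
0.8 [486.385 216.323]
0.4 [503.655 206.503]
0 [523.386 204.184]
t 11.7667 at [429.623 186.685  95.374] d [ 8.024  0.048 -4.89 ] rot [0.001 0.    0.   ] F [ 0.354 -0.3   -0.143] w 56.657426776096464
t 11.7667 at [429.623 186.685  95.374] d [ 8.021  6.448 -4.881] rot [0.001 0.    0.   ] F [ 0.354 -0.3   -0.143] w 56.657426776096464
```

>>> {"op": "carry_out", "data": {
  "delta_pos": [
    [1, 0, -0.5],
    [3.5, 0, -2],
    [6, 0, -3.5],
    [7.5, 0, -4.6],
    [8, 0, -4.9],
    [8, 1, -4.9],
    [8, 3, -4.9],
    [8, 5, -4.9],
    [8, 6, -4.9],
    [8, 6.4, -4.9],
    [8, 6.4, -4.9],
    [8, 6.4, -4.9]
  ],
  "rotation": [
    [0, 0, 0],
    [0, 0, 0],
    [0, 0, 0],
    [0, 0, 0],
    [0, 0, 0],
    [0, 0, 0],
    [0, 0, 0],
    [0, 0, 0],
    [0, 0, 0],
    [0, 0, 0],
    [0, 0, 0],
    [0, 0, 0]
  ]
}}

```text
t: 12.77
ee_pos: [470.2, 269.7, 31.3]
orientation: [-1.169, -1.27, 1.27]
ft_force: [0.6, 0.8, 0.5]
width: 56.5
```

>>> {"op": "carry_out", "data": {
  "delta_pos": [
    [0, 0, 0],
    [0, 0, 0],
    [0, 0, 0],
    [0, 0, 0],
    [0, 0, 0],
    [0, 0, 0],
    [0, 0, 0],
    [0, 0, 0],
    [0, 0, 0],
    [0, 0, 0]
  ],
  "rotation": [
    [0, 0, 0],
    [0, 0, 0],
    [0, 0, 0],
    [0, 0, 0],
    [0, 0, 0],
    [0, 0, 0],
    [0, 0, 0],
    [0, 0, 0],
    [0, 0, 0],
    [0, 0, 0]
  ],
  "hand": 255
}}

```text
t: 13.6
ee_pos: [469.9, 270.2, 31.2]
orientation: [-1.168, -1.27, 1.27]
ft_force: [-2.2, 2.3, 3.8]
width: 11.4
```

```bash
python3 - <<'E'
from h import *
c=np.array([586.5,199.4]);u=np.array([np.cos(.083),np.sin(.083)]);n=np.array([-u[1],u[0]])
piv=c-62.5*u+60*n
o=ctrl.get_obs();e=o['ee_pos'][:2]-piv;print(e,np.linalg.norm(e),'a',np.arctan2(-e@u,-e@n),o['width'],o['ft_force'])
a0=np.arctan2(-e@u,-e@n)
R=Rn.from_rotvec(o['orientation']).as_matrix()
for a in np.linspace(a0,0,13):
    p=piv+50*(-np.sin(a)*u-np.cos(a)*n);d=R.T@np.r_[p-o['ee_pos'][:2],0]/10;print(round(a,2),d)
im=ctrl.get_image('scene')[:,:,::-1];cv2.imwrite('pics/s8.png',cv2.resize(im[150:250,220:350],None,fx=5,fy=5,interpolation=2))
E
```

```text
[-49.367  16.175] 51.9489613900231 a 1.9704258196113986 11.36261277376427 [-2.226  2.338  3.754]
1.97 [-0.076 -0.    -0.18 ]
1.81 [-0.855 -0.     0.077]
1.64 [-1.665  0.     0.202]
1.48 [-2.485 -0.     0.193]
1.31 [-3.293 -0.     0.051]
1.15 [-4.066 -0.    -0.222]
0.99 [-4.785 -0.001 -0.618]
0.82 [-5.429 -0.001 -1.125]
0.66 [-5.981 -0.001 -1.731]
0.49 [-6.427 -0.002 -2.419]
0.33 [-6.755 -0.002 -3.171]
0.16 [-6.955 -0.002 -3.967]
0.0 [-7.022 -0.003 -4.784]
```

View pics/s8.png

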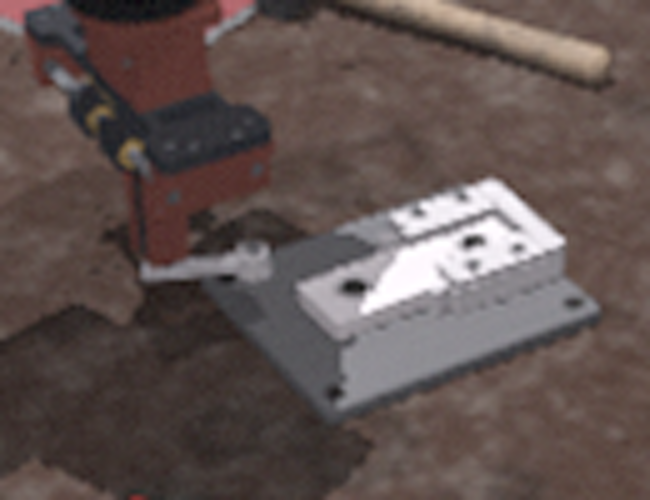

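Knob gripped (11.4 mm). Swinging along the arc.

>>> {"op": "carry_out", "data": {
  "delta_pos": [
    [-0.4, 0, 0.15],
    [-0.8, 0, 0.25],
    [-1.2, 0, 0.33],
    [-1.6, 0, 0.37],
    [-2.0, 0, 0.38],
    [-2.4, 0, 0.36],
    [-2.8, 0, 0.3],
    [-3.2, 0, 0.22],
    [-3.6, 0, 0.1],
    [-4.0, 0, -0.05]
  ],
  "rotation": [
    [0, 0, 0],
    [0, 0, 0],
    [0, 0, 0],
    [0, 0, 0],
    [0, 0, 0],
    [0, 0, 0],
    [0, 0, 0],
    [0, 0, 0],
    [0, 0, 0],
    [0, 0, 0]
  ]
}}

```text
t: 14.48
ee_pos: [474.0, 230.5, 31.4]
orientation: [-1.168, -1.271, 1.27]
ft_force: [-4.1, 4.3, 2.8]
width: 11.1
```

>>> {"op": "carry_out", "data": {
  "delta_pos": [
    [-0.35, 0, -0.18],
    [-0.7, 0, -0.38],
    [-1.05, 0, -0.64],
    [-1.36, 0, -0.9],
    [-1.65, 0, -1.2],
    [-1.91, 0, -1.5],
    [-2.15, 0, -1.85],
    [-2.36, 0, -2.2],
    [-2.55, 0, -2.6],
    [-2.69, 0, -3.0],
    [-2.8, 0, -3.35],
    [-2.88, 0, -3.75]
  ],
  "rotation": [
    [0, 0, 0],
    [0, 0, 0],
    [0, 0, 0],
    [0, 0, 0],
    [0, 0, 0],
    [0, 0, 0],
    [0, 0, 0],
    [0, 0, 0],
    [0, 0, 0],
    [0, 0, 0],
    [0, 0, 0],
    [0, 0, 0]
  ]
}}

```text
t: 15.48
ee_pos: [513.5, 205.2, 31.6]
orientation: [-1.168, -1.27, 1.27]
ft_force: [-4.8, 8.0, 5.7]
width: 11.4
```

```bash
python3 - <<'E'
from h import *
step([523.4,204.2,31],0.083)
im=ctrl.get_image('scene')[:,:,::-1];cv2.imwrite('pics/s9.png',cv2.resize(im[150:250,220:350],None,fx=5,fy=5,interpolation=2))
E
```

```text
t 15.4833 at [513.487 205.236  31.609] d [-0.186  0.06  -0.979] rot [-0.001  0.     0.001] F [-4.754  7.979  5.74 ] w 11.411696587843124
```

View pics/s9.png

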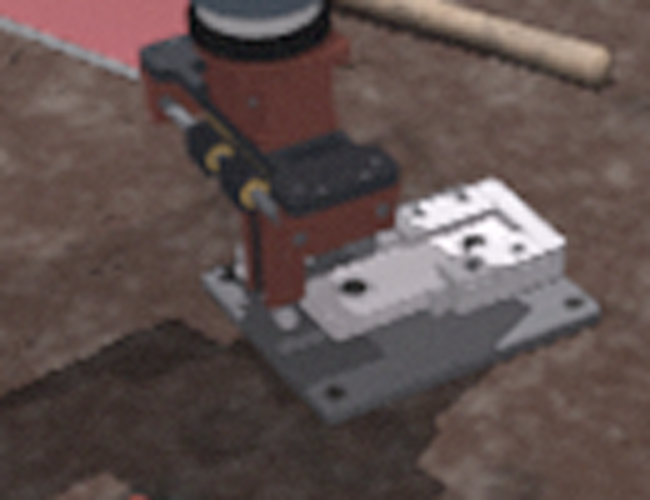

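>>> {"op": "carry_out", "data": {
  "delta_pos": [
    [0.05, 0, -0.2],
    [0.05, 0, -0.4],
    [0.05, 0, -0.6],
    [0.05, 0, -0.8],
    [0.05, 0, -1.0],
    [0.05, 0, -1.0]
  ],
  "rotation": [
    [0, 0, 0],
    [0, 0, 0],
    [0, 0, 0],
    [0, 0, 0],
    [0, 0, 0],
    [0, 0, 0]
  ]
}}

```text
t: 16.03
ee_pos: [522.3, 205.4, 31.5]
orientation: [-1.167, -1.268, 1.273]
ft_force: [-6.9, -0.3, 11.6]
width: 11.2
```

>>> {"op": "carry_out", "data": {
  "delta_pos": [
    [0, 0, -0.15],
    [0, 0, -0.3],
    [0, 0, -0.4],
    [0, 0, -0.4]
  ],
  "rotation": [
    [0, 0, 0],
    [0, 0, 0],
    [0, 0, 0],
    [0, 0, 0]
  ]
}}

```text
t: 16.37
ee_pos: [522.9, 205.3, 31.3]
orientation: [-1.163, -1.262, 1.276]
ft_force: [-17.6, 1.1, 20.2]
width: 11.4
```

Hard stop felt (17.6 N, no further motion). Ease off a little and release.

>>> {"op": "carry_out", "data": {
  "delta_pos": [
    [0, 0, 0.1],
    [0, 0, 0.25],
    [0, 0, 0.25]
  ],
  "rotation": [
    [0, 0, 0],
    [0, 0, 0],
    [0, 0, 0]
  ]
}}

```text
t: 16.62
ee_pos: [522.7, 205.4, 31.5]
orientation: [-1.166, -1.266, 1.273]
ft_force: [-9.9, 0.8, 12.9]
width: 11.0
```

>>> {"op": "carry_out", "data": {
  "delta_pos": [
    [0, 0, 0],
    [0, 0, 0],
    [0, 0, 0],
    [0, 0, 0],
    [0, 0, 0],
    [0, 0, 0]
  ],
  "rotation": [
    [0, 0, 0],
    [0, 0, 0],
    [0, 0, 0],
    [0, 0, 0],
    [0, 0, 0],
    [0, 0, 0]
  ],
  "hand": 150
}}

```text
t: 17.12
ee_pos: [525.3, 206.0, 31.1]
orientation: [-1.169, -1.27, 1.27]
ft_force: [-0.1, -0.2, -0.2]
width: 36.4
```

>>> {"op": "carry_out", "data": {
  "delta_pos": [
    [0, -0.5, 0],
    [0, -2, 0],
    [0, -4, 0],
    [0, -7, 0],
    [0, -10, 0],
    [0, -13, 1],
    [0, -15, 3],
    [0, -16, 6],
    [0, -16, 9],
    [0, -16, 11],
    [0, -16, 12],
    [0, -16, 12]
  ],
  "rotation": [
    [0, 0, 0],
    [0, 0, 0],
    [0, 0, 0],
    [0, 0, 0],
    [0, 0, 0],
    [0, 0, 0],
    [0, 0, 0],
    [0, 0, 0],
    [0, 0, 0],
    [0, 0, 0],
    [0, 0, 0],
    [0, 0, 0]
  ]
}}

```text
t: 18.12
ee_pos: [403.9, 195.9, 191.5]
orientation: [-1.168, -1.27, 1.271]
ft_force: [0.2, 0.4, -0.3]
width: 36.3
```

```bash
python3 - <<'E'
from h import *
im=ctrl.get_image('scene')[:,:,::-1];cv2.imwrite('pics/s10.png',cv2.resize(im[150:250,220:350],None,fx=5,fy=5,interpolation=2))
t=ctrl.get_image('top')[:,:,::-1];cv2.imwrite('pics/top10.png',t)
cv2.imwrite('pics/w10.png',ctrl.get_image('wrist')[:,:,::-1])
E
```

```text
(no output)
```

View pics/s10.png

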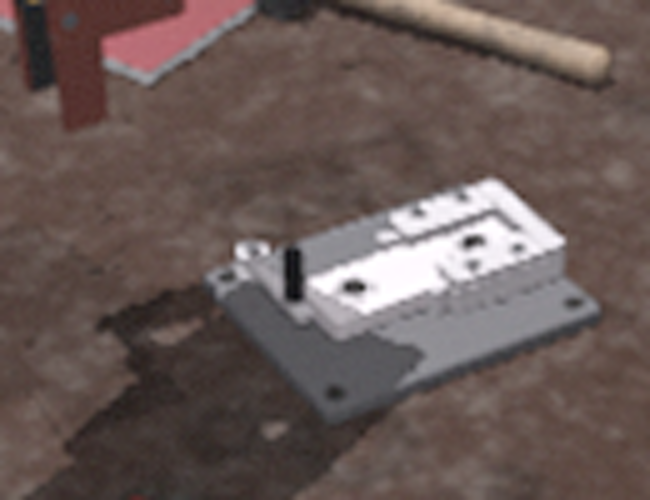

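View pics/top10.png

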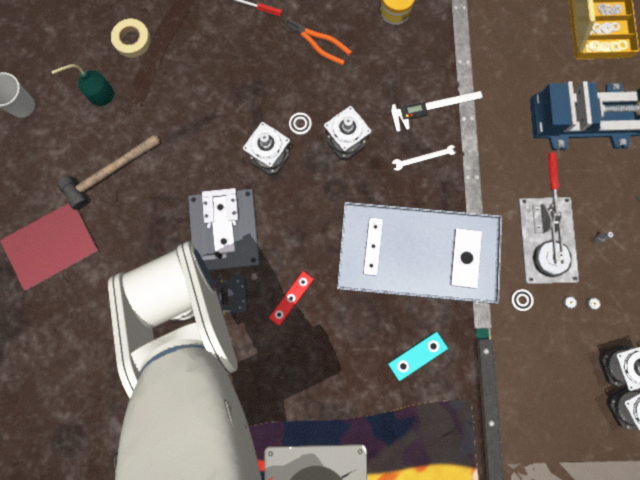

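View pics/w10.png

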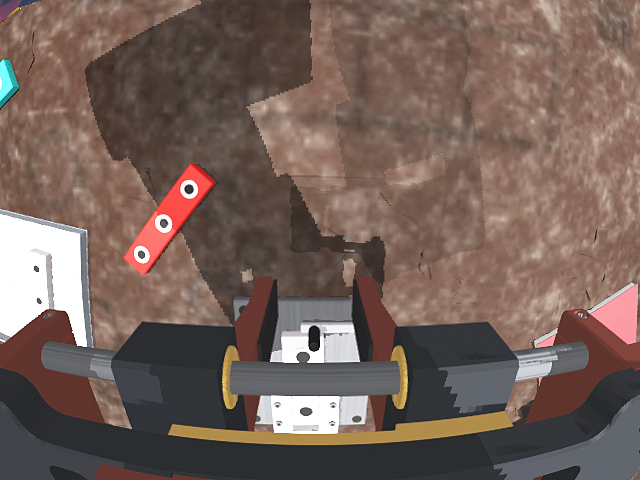

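The keeper lies across behind the plate: knob at scene crop (292,275), bar parallel to the plate's rear edge. The gearboxes and the other plates have not moved. One numeric check before handing in.

```bash
python3 - <<'E'
from h import *
c=np.array([586.5,199.4]);u=np.array([np.cos(.083),np.sin(.083)]);n=np.array([-u[1],u[0]])
S=lambda p:np.array(p)/5+np.array([220,150])-.4
for nm,p,z in(('knobtop',[292,252],57),('pivot',[252,250],27),('hole1',[354,287],26),('hole2',[474,241],26),('screw a',[419,213],38),('screw b',[518,246],38)):
    w=cast('scene',S(p),z)[0];d=w[:2]-c;print(nm,d@u,d@n)
t=cv2.imread('pics/top10.png')
a=cv2.resize(t[180:275,180:270],None,fx=6,fy=6,interpolation=2);cv2.imwrite('pics/t10.png',a)
E
```

```text
knobtop -62.788423912858875 10.399388530570857
pivot -62.25202728609189 62.109614458961666
hole1 -29.68699357216728 1.2882375471347371
hole2 51.53256891234223 3.783506728679514
screw a 30.2911079897389 29.831164828357714
screw b 61.20675251717404 -28.06822173418724
```

View pics/t10.png

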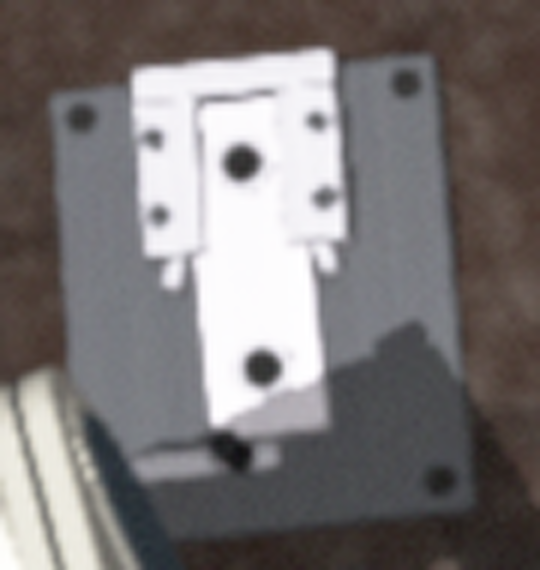

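```bash
python3 -c "
from workcell import ctrl
print(ctrl.get_obs()['t'],ctrl.close_job())"
```

```text
the job is handed in; nothing more can be done
18.2667 None
```

The two-hole plate is home in the jig with the keeper fully across behind it, and the job was handed in at 18.3 s; no verdict was reported.

- **Plate:** I gripped it by its sides, slid it flat under the lips until it met the end stop (about 14 N of push, no further travel), then let go. The last views put its centre at about x = +10.8 mm of the jig, against the nominal +10 mm. That is within the 2 mm calibration.
- **Keeper:** I swung it by its knob to the hard stop, which I felt at about 18 N, then released it and drew the arm clear. The knob was seen at jig (-62.8, +10.4) mm, against (-62.5, +10) for fully across.
- **Bystanders:** In the last top view the other two plates, both gearboxes and the look-alikes were where they started.
- **Disagreement:** One scene-view reading put the front hole 3.8 mm off the centre line and the rear hole 1.3 mm. The top view gave -0.5 mm for the plate's centre. The slot confines the plate to about 1.5 mm either side, so I took the scene reading as pixel-picking error.

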